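Centre the bat on the banding wheel with the tapered pin

ROBOT

A 6-joint arm with a two-finger parallel gripper is mounted at the origin on the work surface. World frame = base frame: x ahead of the robot, y to its left, z up, the work surface at z = 0. Lengths are in m, angles in rad, forces in N, time in s.
With the tool pointing down it reaches from about 0.35 to 0.875 m from the base axis. Payload 4.2 kg.
Tool frame: the origin (TCP) lies midway between the tips of the shut fingers; the grasp point (between the pads) lies 19 mm behind it (ctrl.tcp_to_grasp is the distance from the TCP to the grasp point, in m); z points along the fingers, y is the line along which they close (so a half turn about z gives the same grasp; the last joint's range is limited). The gripper opens to 87 mm and grips with 3 to 60 N. Pads are 19 mm wide; open, the fingers measure 117 mm over their backs; the gripper's body (75 mm by 190 mm) begins 51 mm behind the grasp point.
Start: joints at [-0.892, 0.385, 0.008, 0, -1.194, -0.259], TCP at [0.255, -0.571, 0.223] pointing down, gripper open.
Joint ranges: [-3.14, 3.14], [-1.21, 2.06], [-1.07, 1.41], [-3.16, 2.05], [-2.99, -0.16], [-3.1, 3.1]. Speed limits (rad/s): [2.79, 2.79, 3.14, 3.14, 3.14, 3.14].

INTERFACE

Orientations are given as a unit quaternion [x, y, z, w].
In Python, from bench import ctrl gives the robot as it stands.
- The arm moves only by the tool drive_tool, never from a script. Its argument "increments" is one flat list of numbers, 7 for each row, row after row: the shift along the tool's x, y, z as a fraction of full scale, then the turn, a rotation vector about the tool's x, y, z as a fraction of full scale, then the gripper command: -1 is shut, 1 is fully open, values between are in proportion. A call has 1 to 20 rows; each row shifts and turns the commanded pose from where the row before left it, along the tool's axes as they then stand; what a row does not reach is not made up. Full scale, the value 1, is 0.05 m for a shift and 0.1 rad for a turn. A row lasts 1/10 s, in which the tool goes at most 50 mm and 8.59 degrees, less where a joint would pass 70% of its speed; a pose out of reach is approached as far as the arm can. A call with a number of a shift or a turn outside -1 to 1 is refused whole. A call with a gripper value outside its range is refused whole. The fingers move at their own pace and stop on an object; the grip force is fixed at half the most. Time passes only in rows, so rows that do not move let the fingers close. It gives the time, the measured TCP pose, the force, the opening and the grip force at its end, in the units of the state.
- ctrl.read_state(): the state, without advancing time (a new reading comes with each control period).
- ctrl.snapshot(name): name is "scene" or "top" or "wrist"; returns a dict with "color" (384x512x3 uint8, red, green, blue), "intrinsics" (3x3 intrinsics, pixels), "R" (3x3) and "t" (3): a world point X has camera coordinates R X + t; the wrist camera has in their place "T_tool_cam" (4x4, takes a point from camera to tool coordinates, whose origin is the TCP and whose axes are the flange's). Camera axes: x right, y down, z forward; pixel columns grow to the right and rows downward; lengths in m; the calibration is good to about 2 mm. A picture is of the moment at which its call begins: read the wrist's pose just before it. There is no depth.
- ctrl.hand_in(): hands the job in; it is judged then, once.
Trained networks look in a picture, given as the dict that the camera call returned (one of the last four; its "shot" number tells which), for a name from the list of things; names that differ only in an ending like _2 or _b are one class to them, and where a whole thing is asked for, a point or a joint stands for the part that bears it (a point fixed in the world has none). Each returns a list of dicts, best first, with "conf" (0 to 1); they miss things now and then, are a little off and sometimes report something else, mostly with a low value. They report only what shows in the picture. A call takes as long as a camera call. They do not tell look-alikes from the thing itself.
- ctrl.search_frame(thing, picture): "pixel" ([column, row] in pixels, amid what is visible of it).
- ctrl.outline_of(thing, picture): "mask" (384x512 bool, what is visible of it) and "pixel" ([column, row] in pixels, amid what is visible of it).
The state is a dict: "clock": time; "joint_pos": joint angles; "qd": joint speeds; "effort": joint torques, N m; "eef_pos": TCP position; "tool_rot": TCP orientation; "ft_force": force on the tool from outside, world axes, zero at the start; "wrist_torque": the same for the moment, N m; "gripper_width": finger opening in m; "grip_force": force on a finger pad.
Only numpy, scipy, OpenCV 4.12 (cv2) and the standard library are available. Lean on these libraries where they do the work, as an engineer would, in place of code of your own. Each camera call takes 0.05 s, during which the arm holds its last target. There are 200 camera calls.

TASK

The round wooden bat lies off-centre on the potter's banding wheel, so their two centre holes do not line up. Take the long tapered pin out of the wooden rack and press it down through both holes until its collar sits on the bat, which pulls the bat into line with the wheel; then let go and leave the pin standing upright in place.

Things in the scene. Friction and masses are not known exactly. Their poses are not given: they have to be found in the camera images.
- pin_handle (a point): Long tapered wooden pin (200 g) hanging tip down in the rack; lifts straight out. This point: middle of its handle, an upright cylinder 30 mm across, 50 mm tall. Below the handle: collar 62 mm across, 8 mm thick; then shank 44 mm across for 24 mm, tapering over 70 mm to a 12 mm flat tip, 127 mm below this point. z points up the pin. 47 mm above wheel_hole when fully home.
- rack_mid (a point): Fixed wooden rack; this point: centre of its board's top face, 115 mm above the table; x across it (72 mm), y along it (290 mm). Three holes along y at -90, 0, 90 mm. Plugs of the same wood hang by like collars, any order, 3 mm play: the long tapered pin; one with straight blunt shank and 52 mm disc head; one short and stubby with 34 mm square head. None stands taller than the pin.
- bat_hole (a point): Bat: loose wooden disc, 170 mm across, 14 mm thick, 200 g, with a round 52 mm hole through its centre. It lies flat on the banding wheel, its hole 12 to 16 mm off the wheel's hole in any direction, and slides when pushed sideways. This point: centre of its hole at its upper face, 104 mm above the table; z up.
- wheel_hole (a point): Banding wheel: metal disc 200 mm across on a column, fixed to the table (does not turn), with a round 52 mm centre hole that runs straight down to the table inside the column. This point: centre of the hole at the wheel's upper face, 90 mm above the table; z up.
There are look-alikes about, which are no part of the job. What is shaped like the part that bears pin_handle but blue or yellow is not meant.

How it is judged:
By the outcome, as a careful person would: the job done as asked, in the order asked, and still so for the second after the job is handed in, with the robot touching nothing.
It also fails if it takes over 51 s, if anything falls off the work surface, if the arm or the gripper's body presses on something with over 40 N, if the wrist force passes 120 N, or if a joint passes its speed limit or range.

## Working session

There is one attempt and no reset: what is moved stays moved. The work goes in short steps, Python scripts to look and compute and a tool call to move; the robot and the scene stay as the last step left them, time stands still between calls to the robot, and variables do not carry over. Pictures are saved under pics/ and viewed, at most 10 in all, crops included, and the job is handed in when it is done.

Besides the shell and the picture viewer there is one more tool, called after ">>>" by a JSON object that holds its "name" and its "arguments". drive_tool: Moves the arm, as the interface text tells. Shift numbers are shares of 0.05 m and turn numbers shares of 0.1 rad, none past 1 either way. Its arguments: {"type":"object","properties":{"increments":{"type":"array","items":{"type":"number","minimum":-1,"maximum":1}}},"required":["increments"]}

```bash
mkdir -p pics
cat > h.py <<'E'
import numpy as np, cv2
from bench import ctrl
def back(p,px,z):
    K=np.array(p["intrinsics"]);R=np.array(p["R"]);t=np.array(p["t"])
    d=R.T@np.linalg.inv(K)@np.array([px[0],px[1],1.]);c=-R.T@t
    return c+d*(z-c[2])/d[2]
def save(p,n,img=None): cv2.imwrite("pics/"+n,cv2.cvtColor(p["color"] if img is None else img,cv2.COLOR_RGB2BGR))
E
python3 - <<'E'
from h import *
ps={n:ctrl.snapshot(n) for n in("scene","top")}
Z=dict(pin_handle=.148,rack_mid=.115,bat_hole=.104,wheel_hole=.09)
for n,p in ps.items():
    save(p,n+".png")
    print(n, -np.array(p["R"]).T@np.array(p["t"]))
    for k,z in Z.items():
        for r in ctrl.search_frame(k,p)[:4]: print(k,np.round(r["pixel"]),round(r["conf"],2),back(p,r["pixel"],z).round(3))
cv2.imwrite("pics/both.png",np.hstack([cv2.imread("pics/scene.png"),cv2.imread("pics/top.png")])[:, :])
print(ctrl.read_state())
E
```

```text
scene [0.82883252 0.62463786 0.61418547]
pin_handle [262. 236.] 0.87 [0.552 0.172 0.148]
pin_handle [354. 260.] 0.82 [0.437 0.312 0.148]
pin_handle [214. 259.] 0.63 [0.661 0.183 0.148]
rack_mid [311. 307.] 0.98 [0.552 0.338 0.115]
bat_hole [208. 164.] 0.83 [ 0.501 -0.222  0.104]
wheel_hole [215. 180.] 0.65 [ 0.511 -0.148  0.09 ]
top [0.48402475 0.05691564 0.90737816]
pin_handle [202. 179.] 0.97 [0.53  0.141 0.148]
pin_handle [209. 120.] 0.91 [0.634 0.13  0.148]
pin_handle [288. 227.] 0.86 [ 0.447 -0.011  0.148]
pin_handle [128. 255.] 0.57 [0.395 0.266 0.148]
rack_mid [171. 182.] 0.7 [0.524 0.2   0.115]
bat_hole [425. 206.] 0.66 [ 0.487 -0.273  0.104]
wheel_hole [386. 242.] 0.85 [ 0.418 -0.203  0.09 ]
{'clock': 0.5, 'joint_pos': array([-8.92465636e-01,  3.84736280e-01,  7.86184682e-03, -4.44272847e-05,
       -1.19400426e+00, -2.58597990e-01]), 'qd': array([ 1.69659262e-03,  6.72611408e-04,  6.93912922e-04,  9.58121060e-04,
        5.38933317e-05, -1.40212277e-03]), 'effort': array([ 1.48332742e-04, -3.90074193e+01,  1.87447017e+01,  4.22078222e+00,
        1.49754522e-02, -3.27961573e-05]), 'eef_pos': array([ 0.25470889, -0.57069712,  0.22250659]), 'tool_rot': array([-2.08321190e-01,  9.78060468e-01,  4.60713231e-05, -1.64698629e-07]), 'ft_force': array([-0.62930549, -0.1778212 , -0.43534668]), 'wrist_torque': array([-0.00413805,  0.01079563,  0.05148686]), 'grip_force': 0.0, 'gripper_width': 0.08697136158593605}
```

View pics/scene.png

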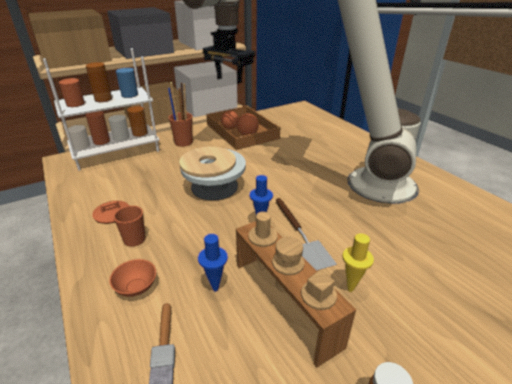

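View pics/top.png

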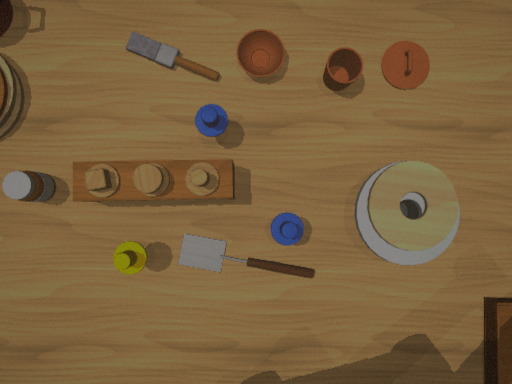

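The scene picture shows the rack with three wooden plugs. The tapered pin is the narrow round handle at the wheel end, at top (202,179) and scene (262,225). The blue and yellow ones are look-alikes. The bat sits at about (413,206) in top, on the wheel centred near (408,213). Next I'll refine this with masks.

```bash
cat > m.py <<'E'
from h import *
p=ctrl.snapshot("top")
def cnt(m): return max(cv2.findContours(m.astype(np.uint8),cv2.RETR_EXTERNAL,cv2.CHAIN_APPROX_NONE)[0],key=cv2.contourArea)[:,0,:]
def circ(P):
    A=np.c_[2*P[:,:2],np.ones(len(P))];s=np.linalg.lstsq(A,(P[:,:2]**2).sum(1),rcond=None)[0]
    return s[:2],np.sqrt(s[2]+s[:2]@s[:2])
for k,z in (("bat_hole",.104),("rack_mid",.115),("pin_handle",.123)):
    for r in ctrl.outline_of(k,p)[:3]:
        c=cnt(r["mask"]);W=np.array([back(p,q,z) for q in c])
        print(k,round(r["conf"],2),np.round(r["pixel"]),r["mask"].sum(),"circ",*circ(W),"box",cv2.minAreaRect(W[:,:2].astype(np.float32)))
        if k=="bat_hole": bm=r["mask"]
img=p["color"].astype(int);sat=img.max(2)-img.min(2)
reg=np.zeros(sat.shape,bool);reg[145:280,340:475]=1
bat=(reg&(sat>40)&(img.sum(2)>420))
g=reg&(sat<40)
hsv=p["color"][205:207,400:430].tolist()
# rays outward from approx wheel centre
c0=np.array([408,213.]);pts=[];pb=[]
lab=cv2.cvtColor(p["color"],cv2.COLOR_RGB2LAB).astype(float)
for a in np.radians(np.arange(0,360,4)):
    rs=np.arange(40,60,.25);q=c0+rs[:,None]*[np.cos(a),np.sin(a)]
    s=cv2.remap(lab.astype(np.float32),q[:,0].astype(np.float32)[None],q[:,1].astype(np.float32)[None],cv2.INTER_LINEAR)[0]
    g=np.linalg.norm(s[6:]-s[:-6],axis=1);g[:]=g
    pk=[i for i in range(1,len(g)-1) if g[i]>15 and g[i]>=g[i-1] and g[i]>g[i+1]]
    if pk: pts.append(back(p,q[pk[-1]+3],.09))
P=np.array(pts)
for _ in range(15):
    c,r=circ(P);e=abs(np.linalg.norm(P[:,:2]-c,axis=1)-r);P=P[e<max(.0015,1.5*np.median(e))] if e.max()>.0015 else P
print("wheel",c,r,len(P))
big=cv2.resize(p["color"][140:290,335:485],(600,600),interpolation=cv2.INTER_CUBIC)
for w in P:
    x=np.array(p["R"])@w+np.array(p["t"]);u=np.array(p["intrinsics"])@x;u=u[:2]/u[2]
    cv2.circle(big,tuple(int(v) for v in (u-[335,140]+.5)*4),3,(255,0,0),-1)
save(p,"wheel.png",big)
E
python3 m.py
```

```text
bat_hole 0.55 [427. 209.] 5905 circ [ 0.48837958 -0.24913324] 0.08418323228088283 box ((0.4887257218360901, -0.24944622814655304), (0.16709278523921967, 0.1686372458934784), 0.27211475372314453)
rack_mid 0.95 [172. 184.] 3495 circ [0.52931216 0.23249422] 0.10183176238283265 box ((0.5281866192817688, 0.23166903853416443), (0.07308654487133026, 0.2928672134876251), 1.9148685932159424)
rack_mid 0.39 [426. 197.] 5894 circ [ 0.48864734 -0.24516413] 0.08313074089997523 box ((0.4886487126350403, -0.24526618421077728), (0.16483040153980255, 0.16635754704475403), 0.27213042974472046)
pin_handle 0.96 [204. 176.] 919 circ [0.53195751 0.1438947 ] 0.030190284601676623 box ((0.5326427817344666, 0.14430758357048035), (0.06179901957511902, 0.05967620015144348), 1.0238906145095825)
pin_handle 0.89 [131. 256.] 888 circ [0.3878975  0.26971223] 0.029195108802794117 box ((0.38781416416168213, 0.2693905234336853), (0.057148709893226624, 0.058828361332416534), 46.01685333251953)
pin_handle 0.84 [211. 123.] 840 circ [0.63809812 0.12713635] 0.02910315013612965 box ((0.6380078792572021, 0.1263304352760315), (0.06060060113668442, 0.056411709636449814), 1.1280591487884521)
wheel [ 0.47571398 -0.24386364] 0.10082963414926313 66
```

View pics/wheel.png

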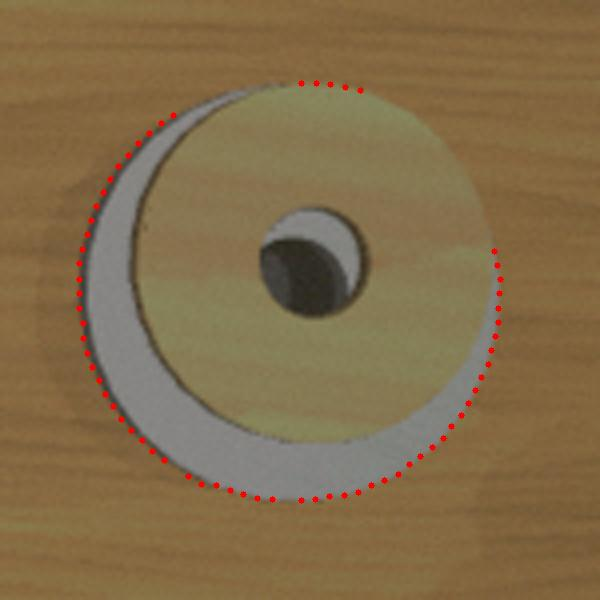

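The circles match the given sizes: wheel radius 100.8 mm, bat offset 13.8 mm, pin on the rack's end hole. Now I'll rotate and lift, then go over.

>>> {"name": "drive_tool", "arguments": {"increments": [0,0,-0.1,0,0,-0.96,1,0,0,-0.1,0,0,-0.96,1,0,0,-0.1,0,0,-0.96,1,0,0,-0.1,0,0,-0.96,1,0,0,-0.1,0,0,-0.96,1,0,0,-0.1,0,0,-0.96,1,0,0,-0.1,0,0,-0.96,1,0,0,-0.1,0,0,-0.96,1,0,0,-0.1,0,0,-0.96,1,0,0,-0.1,0,0,-0.96,1,0,0,-0.1,0,0,-0.96,1,0,0,-0.1,0,0,-0.96,1]}}

```text
clock: 1.9
eef_pos: [0.2547, -0.5707, 0.2828]
tool_rot: [0.709, -0.705, 0.0, 0.0]
ft_force: [-0.1, 0.3, -0.6]
gripper_width: 0.0871
grip_force: 0.0
```

>>> {"name": "drive_tool", "arguments": {"increments": [-0.79,-0.308,0,0,0,0,1,-0.79,-0.308,0,0,0,0,1,-0.79,-0.308,0,0,0,0,1,-0.79,-0.308,0,0,0,0,1,-0.79,-0.308,0,0,0,0,1,-0.79,-0.308,0,0,0,0,1,-0.79,-0.308,0,0,0,0,1,-0.79,-0.308,0,0,0,0,1,-0.79,-0.308,0,0,0,0,1,-0.79,-0.308,0,0,0,0,1,-0.79,-0.308,0,0,0,0,1,-0.79,-0.308,0,0,0,0,1,-0.79,-0.308,0,0,0,0,1,-0.79,-0.308,0,0,0,0,1,-0.79,-0.308,0,0,0,0,1,-0.79,-0.308,0,0,0,0,1,-0.79,-0.308,0,0,0,0,1,-0.79,-0.308,0,0,0,0,1,0,0,0,0,0,0,1]}}

```text
clock: 3.8
eef_pos: [0.5326, 0.1445, 0.2816]
tool_rot: [0.709, -0.705, -0.0, -0.0]
ft_force: [-0.7, -0.5, -1.0]
gripper_width: 0.0869
grip_force: 0.0
```

```bash
cat > w.py <<'E'
from h import *
from scipy.spatial.transform import Rotation as Rn
import sys
def wrist():
    s=ctrl.read_state();p=dict(ctrl.snapshot("wrist"));T=np.eye(4);T[:3,:3]=Rn.from_quat(s["tool_rot"]).as_matrix();T[:3,3]=s["eef_pos"]
    M=np.linalg.inv(T@np.array(p["T_tool_cam"]));q=dict(p);q["R"]=M[:3,:3];q["t"]=M[:3,3];return s,p,q
if __name__=="__main__":
    s,p,q=wrist();save(p,sys.argv[1]);print(s["eef_pos"],s["tool_rot"].round(4),s["joint_pos"].round(2))
    for r in ctrl.outline_of("pin_handle",p)[:3]:
        v,u=np.nonzero(r["mask"]);print(r["conf"],r["pixel"],r["mask"].sum(),u.min(),u.max(),v.min(),v.max(),back(q,r["pixel"],.148))
        cs=max(cv2.findContours(r["mask"].astype(np.uint8),0,1)[0],key=cv2.contourArea)[:,0]
        W=np.array([back(q,c,.123) for c in cs]);print(" collar box",W.min(0),W.max(0))
E
python3 w.py w1.png
```

```text
[0.5326271  0.14452242 0.28158734] [ 7.089e-01 -7.053e-01 -1.000e-04 -1.000e-04] [ 0.56  0.22 -0.07 -0.   -1.27 -0.55]
0.78 [257.0, 180.7] 2270 231 283 157 209 [0.53369459 0.13218129 0.148     ]
 collar box [0.50338072 0.11072206 0.123     ] [0.56376717 0.17244762 0.123     ]
0.56 [162.3, 169.8] 2217 137 191 144 193 [0.63309507 0.12110869 0.148     ]
 collar box [0.60840535 0.0969816  0.123     ] [0.67160997 0.15343447 0.123     ]
0.56 [339.7, 35.0] 3122 313 373 3 68 [ 0.45845593 -0.00572222  0.148     ]
 collar box [ 0.41992036 -0.03917407  0.123     ] [0.47882942 0.01867145 0.123     ]
```

View pics/w1.png

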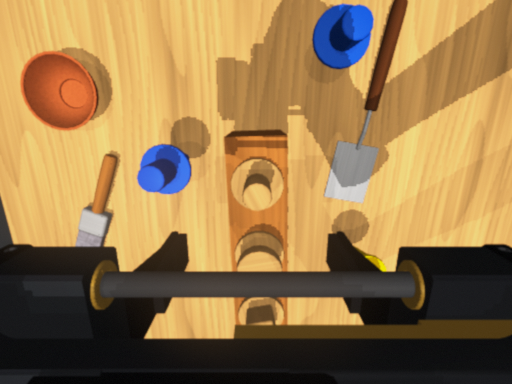

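The pin's handle and collar are at (257,185) in the wrist view, which agrees with the top view to about 2 mm. I'll descend and grip.

>>> {"name": "drive_tool", "arguments": {"increments": [0.04,0,0.5,0,0,0,1,0,0,0.5,0,0,0,1,0,0,0.5,0,0,0,1,0,0,0.5,0,0,0,1,0,0,0.5,0,0,0,1,0,0,0.3,0,0,0,1,0,0,0.2,0,0,0,1,0,0,0,0,0,0,1,0,0,0,0,0,0,-1,0,0,0,0,0,0,-1,0,0,0,0,0,0,-1,0,0,0,0,0,0,-1,0,0,0,0,0,0,-1,0,0,0,0,0,0,-1,0,0,0,0,0,0,-1,0,0,0,0,0,0,-1]}}

```text
clock: 5.5
eef_pos: [0.5315, 0.1387, 0.1326]
tool_rot: [0.708, -0.707, 0.0, -0.0]
ft_force: [1.0, -0.4, 0.2]
gripper_width: 0.0309
grip_force: 0.6
```

>>> {"name": "drive_tool", "arguments": {"increments": [0,0,0,0,0,0,-1,0,0,0,0,0,0,-1,0,0,0,0,0,0,-1,0,0,0,0,0,0,-1,0,0,0,0,0,0,-1]}}

```text
clock: 6.0
eef_pos: [0.5314, 0.1387, 0.1326]
tool_rot: [0.707, -0.707, 0.0, -0.0]
ft_force: [1.6, -0.3, -0.2]
gripper_width: 0.0293
grip_force: 30.0
```

```bash
python3 w.py w2.png
```

```text
[0.53142796 0.13868133 0.13262254] [ 7.075e-01 -7.067e-01  1.000e-04 -2.000e-04] [ 0.55  0.34 -0.31  0.   -0.92 -0.55]
0.86 [91.1, 221.4] 8063 29 155 174 270 [0.623792   0.11474443 0.148     ]
 collar box [0.59549658 0.09343534 0.123     ] [0.68267539 0.15999343 0.123     ]
0.7 [258.6, 237.2] 4653 212 303 202 316 [0.53154801 0.12397844 0.148     ]
 collar box [0.50204812 0.11114542 0.123     ] [0.56219468 0.16039211 0.123     ]
0.68 [397.4, 20.4] 3736 349 458 0 43 [0.469358   0.01730946 0.148     ]
 collar box [0.42846829 0.00117225 0.123     ] [0.48390843 0.02119622 0.123     ]
```

View pics/w2.png

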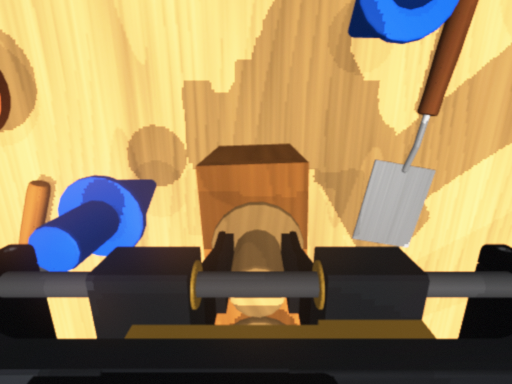

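The fingers hold the pin's handle (258,250), with the pin about 3 mm to +y of the tool axis. Next I'll lift it straight out.

>>> {"name": "drive_tool", "arguments": {"increments": [0,0,-0.2,0,0,0,-1,0,0,-0.4,0,0,0,-1,0,0,-0.5,0,0,0,-1,0,0,-0.5,0,0,0,-1,0,0,-0.5,0,0,0,-1,0,0,-0.5,0,0,0,-1,0,0,-0.5,0,0,0,-1,0,0,-0.4,0,0,0,-1,0,0,-0.3,0,0,0,-1,0,0,0,0,0,0,-1,0,0,0,0,0,0,-1]}}

```text
clock: 7.2
eef_pos: [0.5305, 0.1384, 0.3219]
tool_rot: [0.707, -0.707, -0.001, 0.001]
ft_force: [0.3, 0.0, -2.0]
gripper_width: 0.0293
grip_force: 30.0
```

>>> {"name": "drive_tool", "arguments": {"increments": [0.3,0.04,0,0,0,0,-1,0.5,0.07,0,0,0,0,-1,0.56,0.072,0,0,0,0,-1,0.56,0.072,0,0,0,0,-1,0.56,0.072,0,0,0,0,-1,0.56,0.072,0,0,0,0,-1,0.56,0.072,0,0,0,0,-1,0.56,0.072,0,0,0,0,-1,0.56,0.072,0,0,0,0,-1,0.56,0.072,0,0,0,0,-1,0.56,0.072,0,0,0,0,-1,0.56,0.072,0,0,0,0,-1,0.56,0.072,0,0,0,0,-1,0.5,0.07,0,0,0,0,-1,0.3,0.04,0,0,0,0,-1,0,0,0,0,0,0,-1,0,0,0,0,0,0,-1,0,0,0,0,0,0,-1]}}

```text
clock: 9.0
eef_pos: [0.481, -0.2488, 0.3223]
tool_rot: [0.708, -0.706, -0.0, 0.0]
ft_force: [1.0, 0.1, -2.3]
gripper_width: 0.0295
grip_force: 30.0
```

```bash
python3 w.py w3.png
python3 - <<'E'
from h import *
a=ctrl.snapshot("scene");b=ctrl.snapshot("top")
c=a["color"][40:240,130:330]
big=np.hstack([cv2.resize(c,(400,400)),cv2.resize(cv2.imread("pics/w3.png")[:,:,::-1][130:370,136:376],(400,400))])
save(a,"c3.png",big)
save(b,"t3.png")
E
```

```text
[ 0.4809508  -0.24883879  0.32231292] [ 7.077e-01 -7.065e-01 -3.000e-04  0.000e+00] [-0.18  0.19 -0.02 -0.   -1.36  0.18]
0.91 [257.2, 239.5] 4788 212 303 198 316 [ 0.48137867 -0.17414862  0.148     ]
 collar box [ 0.4176156  -0.22238977  0.123     ] [ 0.54404553 -0.11324151  0.123     ]
0.67 [279.7, 319.7] 453 263 299 301 324 [ 0.44918758 -0.05054374  0.148     ]
 collar box [ 0.41741776 -0.06306002  0.123     ] [ 0.47210187 -0.02184204  0.123     ]
```

View pics/c3.png

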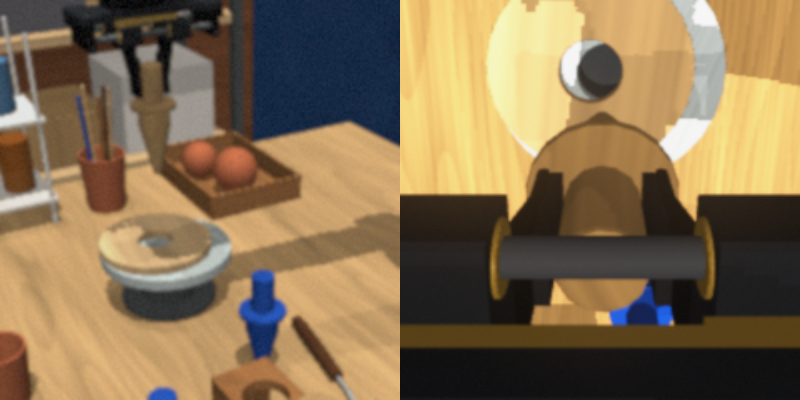

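The pin hangs straight, and its tip is above the bat. The wrist crop shows the bat hole at (591,71) and the dark wheel hole inside it at (601,70). I'll cross-check both against the pin in the same picture.

Run:
```python
from w import *
s,p,q=wrist()
for n,px,z in(("bat",(250.6,172.6),.104),("wheel",(256.6,172),.09)): print(n,back(q,px,z))
# pin collar: front (upper) edge arc at lower collar rim; fit from mask
dz=s["eef_pos"][2]-.1326
m=ctrl.outline_of("pin_handle",p)[0]["mask"]
c=max(cv2.findContours(m.astype(np.uint8),0,1)[0],key=cv2.contourArea)[:,0]
for z in (.123,.115):
    W=np.array([back(q,x,z+dz) for x in c]);print(W[:,:2].min(0),W[:,:2].max(0),"centre x",W[:,0].min()/2+W[:,0].max()/2,"y",W[:,1].min()+.031)
# dark wheel-hole circle
g=cv2.cvtColor(p["color"],cv2.COLOR_RGB2GRAY)[145:200,225:280];d=(g<90).astype(np.uint8)
cs=max(cv2.findContours(d,0,1)[0],key=cv2.contourArea)[:,0]+[225,145];print(cv2.minEnclosingCircle(cs))
W=np.array([back(q,x,.09) for x in cs]);print(W[:,:2].min(0),W[:,:2].max(0))
b=back(p|{"R":q["R"],"t":q["t"]},(0,0),.1)
```

```text
bat [ 0.49090587 -0.25252616  0.104     ]
wheel [ 0.48279602 -0.25055659  0.09      ]
[ 0.45173245 -0.27963216] [ 0.51181955 -0.22705692] centre x 0.48177600310622637 y -0.2486321621378246
[ 0.45030475 -0.27727853] [ 0.51318677 -0.22225778] centre x 0.48174576002776276 y -0.24627853460624413
((257.0, 173.0), 16.278919219970703)
[ 0.4666947  -0.27161571] [ 0.5019404  -0.22588993]
```

The two views agree: wheel hole at about (0.476,-0.245), bat hole at about (0.489,-0.250), pin between them. Both holes have tip clearance, so I'll descend into them.

>>> {"name": "drive_tool", "arguments": {"increments": [0,0,0.3,0,0,0,-1,0,0,0.5,0,0,0,-1,0,0,0.5,0,0,0,-1,0,0,0.5,0,0,0,-1,0,0,0.4,0,0,0,-1,0,0,0.3,0,0,0,-1,0,0,0.2,0,0,0,-1,0,0,0,0,0,0,-1,0,0,0,0,0,0,-1]}}

```text
clock: 10.2
eef_pos: [0.4816, -0.2496, 0.1882]
tool_rot: [0.708, -0.707, 0.001, -0.0]
ft_force: [-0.2, 0.0, -1.4]
gripper_width: 0.0288
grip_force: 30.0
```

>>> {"name": "drive_tool", "arguments": {"increments": [-0.018,0.03,0.1,0,0,0,-1,-0.018,0.03,0.1,0,0,0,-1,-0.018,0.03,0.1,0,0,0,-1,-0.018,0.03,0.1,0,0,0,-1,0,0,0.1,0,0,0,-1,0,0,0.1,0,0,0,-1,0,0,0,0,0,0,-1,0,0,0,0,0,0,-1]}}

```text
clock: 11.0
eef_pos: [0.4753, -0.2459, 0.1576]
tool_rot: [0.707, -0.707, 0.0, -0.0]
ft_force: [3.2, -2.0, 1.1]
gripper_width: 0.0295
grip_force: 30.0
```

The bat is sliding with the pin (force about 4 N). Continuing down.

>>> {"name": "drive_tool", "arguments": {"increments": [0,0,0.08,0,0,0,-1,0,0,0.08,0,0,0,-1,0,0,0.08,0,0,0,-1,0,0,0.08,0,0,0,-1,0,0,0.08,0,0,0,-1,0,0,0.08,0,0,0,-1,0,0,0.08,0,0,0,-1,0,0,0,0,0,0,-1,0,0,0,0,0,0,-1]}}

```text
clock: 11.9
eef_pos: [0.4749, -0.2466, 0.1288]
tool_rot: [0.707, -0.707, 0.0, 0.001]
ft_force: [2.8, -7.0, -1.5]
gripper_width: 0.0291
grip_force: 30.0
```

>>> {"name": "drive_tool", "arguments": {"increments": [0.03,0,0.03,0,0,0,-1,0,0,0.03,0,0,0,-1,0,0,0.03,0,0,0,-1,0,0,0.03,0,0,0,-1,0,0,0,0,0,0,-1,0,0,0,0,0,0,-1]}}

```text
clock: 12.5
eef_pos: [0.4747, -0.2473, 0.1232]
tool_rot: [0.707, -0.707, -0.0, 0.0]
ft_force: [1.1, -3.3, -1.5]
gripper_width: 0.0297
grip_force: 30.0
```

>>> {"name": "drive_tool", "arguments": {"increments": [0.02,0,0.02,0,0,0,-1,0,0,0.02,0,0,0,-1,0,0,0.02,0,0,0,-1,0,0,0.02,0,0,0,-1,0,0,0,0,0,0,-1,0,0,0,0,0,0,-1]}}

```text
clock: 13.1
eef_pos: [0.4745, -0.2481, 0.1215]
tool_rot: [0.708, -0.707, -0.0, 0.0]
ft_force: [-2.5, 1.2, 12.5]
gripper_width: 0.0291
grip_force: 30.0
```

It's seated: z matches the home height of 0.1216 and there is 12 N of press. I'll relax the press, open and retreat.

>>> {"name": "drive_tool", "arguments": {"increments": [0,0,-0.04,0,0,0,-1,0,0,0,0,0,0,-1,0,0,0,0,0,0,1,0,0,0,0,0,0,1,0,0,0,0,0,0,1,0,0,0,0,0,0,1,0,0,0,0,0,0,1,0,0,0,0,0,0,1,0,0,0,0,0,0,1,0,0,-0.3,0,0,0,1,0,0,-0.5,0,0,0,1,0,0,-0.5,0,0,0,1,0,0,-0.5,0,0,0,1,0,0,-0.5,0,0,0,1,0,0,-0.5,0,0,0,1,0,0,-0.3,0,0,0,1,0,0,0,0,0,0,1,0,0,0,0,0,0,1]}}

```text
clock: 14.9
eef_pos: [0.4747, -0.2481, 0.2759]
tool_rot: [0.707, -0.707, -0.0, -0.0]
ft_force: [-0.6, 1.0, 0.2]
gripper_width: 0.087
grip_force: 0.0
```

```bash
python3 w.py w4.png
python3 - <<'E'
from h import *
a=ctrl.snapshot("scene")
big=np.hstack([cv2.resize(a["color"][80:240,130:290],(400,400)),cv2.resize(cv2.imread("pics/w4.png")[:,:,::-1][60:300,136:376],(400,400))])
save(a,"c4.png",big)
E
```

```text
[ 0.47467146 -0.24810016  0.27589959] [ 7.074e-01 -7.069e-01 -5.000e-04 -1.000e-04] [-0.18  0.2  -0.12 -0.   -1.25  0.18]
0.79 [275.2, 316.4] 526 265 292 297 324 [ 0.45320495 -0.09303932  0.148     ]
 collar box [ 0.42871503 -0.10249783  0.123     ] [ 0.46466433 -0.0605643   0.123     ]
0.57 [257.0, 186.8] 2099 232 283 162 213 [ 0.47561785 -0.25514673  0.148     ]
 collar box [ 0.44581157 -0.27708856  0.123     ] [ 0.50416972 -0.21711502  0.123     ]
```

View pics/c4.png

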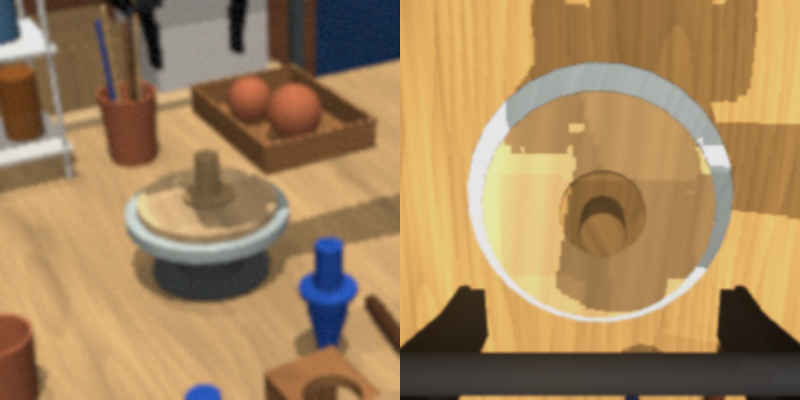

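The pin stands upright with its collar on the bat. The bat disc (crop rows 90–318) within the wheel (62–322) shows some y gap, so I'll check the residual offset.

Run:
```python
from w import *
s,p,q=wrist()
u=136+200*.6
for n,a,b,z in(("wheel",97.2,253.2,.09),("bat",114.5,250.8,.104)):
    A=back(q,(u,a),z);B=back(q,(u,b),z);print(n,A[1],B[1],(A+B)[1]/2,B[1]-A[1])
for n,a,b,z,r in(("wheel",468,732,.09,190),("bat",482,715,.104,200)):
    A=back(q,(136+(a-400)*.6,60+r*.6),z);B=back(q,(136+(b-400)*.6,60+r*.6),z);print(n,(A+B)[0]/2,A[0]-B[0])
sys.argv=[];exec(open("m.py").read())
```

```text
wheel -0.34633258214470936 -0.14820991389903387 -0.24727124802187161 0.19812266824567548
bat -0.32744621175540545 -0.15895866397458278 -0.24320243786499413 0.16848754778082267
wheel 0.47604801361362004 0.19588922583036195
bat 0.47712625650692453 0.1669604633674937
bat_hole 0.56 [380. 235.] 364 circ [ 0.42953521 -0.18257562] 0.021150991244307443 box ((0.4268845319747925, -0.17951920628547668), (0.042615197598934174, 0.04565081000328064), 86.04783630371094)
rack_mid 0.58 [172. 181.] 3700 circ [0.5277122  0.23153658] 0.09340889833135615 box ((0.5271246433258057, 0.23164963722229004), (0.07485822588205338, 0.2927594780921936), 1.8232592344284058)
pin_handle 0.9 [128. 259.] 902 circ [0.38698036 0.27031864] 0.029390643762748737 box ((0.3868921101093292, 0.2702850103378296), (0.05711468309164047, 0.05891009047627449), 0.6909983158111572)
pin_handle 0.81 [287. 229.] 844 circ [ 0.4430282  -0.01167152] 0.02892552281688224 box ((0.44348689913749695, -0.011599786579608917), (0.05750230327248573, 0.058514151722192764), 27.103044509887695)
pin_handle 0.63 [212. 122.] 828 circ [0.63790109 0.12796281] 0.02887141317739975 box ((0.6379906535148621, 0.12724709510803223), (0.05772998556494713, 0.058422960340976715), 57.151519775390625)
wheel [ 0.47213327 -0.23541687] 0.09252448280392318 18
```

The remaining offset is about 4 mm, which is within the pin's play in the holes. The pin is home and the robot is clear, so I'm handing in.

```bash
python3 -c "
from bench import ctrl
print(ctrl.hand_in())"
```

```text
the job is handed in; nothing more can be done
None
```

The job is handed in: the tapered pin stands upright through both holes with its collar on the bat, the bat is within about 4 mm of the wheel's centre (inside the pin's play), and the gripper is clear.

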